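Clamp a small arched-lid box with the clicking knob

ROBOT

A 6-joint arm with a two-finger parallel gripper is mounted at the origin on the work surface. World frame = base frame: x ahead of the robot, y to its left, z up, the work surface at z = 0. Lengths are in m, angles in rad, forces in N, time in s.
With the tool pointing down it reaches from about 0.375 to 0.975 m from the base axis. Payload 3.8 kg.
Tool frame: the origin (TCP) lies midway between the tips of the shut fingers; the grasp point (between the pads) lies 19 mm behind it; z points along the fingers, y is the line along which they close (so a half turn about z gives the same grasp; the last joint's range is limited). The gripper opens to 85 mm and grips with 20 to 120 N. Pads are 22 mm wide; open, the fingers measure 114 mm over their backs; the gripper's body (76 mm by 85 mm) begins 54 mm behind the grasp point. The pads swing forward as they close: fully open they stand 13 mm farther back than shut.
Start: joints at [1.223, 0.264, 1.604, -0, 1.274, -0.037], TCP at [0.206, 0.643, 0.231] pointing down, gripper open.
Joint ranges: [-2.63, 2.63], [-0.94, 2.18], [0.31, 2.57], [-1.31, 4.45], [0, 2.66], [-2.55, 2.55]. Speed limits (rad/s): [2.57, 2.57, 3.14, 3.14, 3.14, 3.14].

INTERFACE

Orientations are given as [roll, pitch, yaw] about the fixed x, y, z axes, in that order (R = Rz(yaw) Ry(pitch) Rx(roll)).
In Python, from rig import telemetry, cams, job_done gives the robot as it stands.
- The arm moves only by the tool play_rows, never from a script. Its argument "motion" is a list of rows, each an object of numbers: "dx", "dy", "dz": the shift along the tool's x, y, z in mm; "ax", "ay", "az": the turn, a rotation vector about the tool's x, y, z in degrees. In form: [{"dx": .., "dy": .., "dz": .., "ax": .., "ay": .., "az": ..}, ...]. A call has 1 to 12 rows; each row shifts and turns the commanded pose from where the row before left it, along the tool's axes as they then stand; what a row does not reach is not made up. A row lasts 1/12 s, in which the tool goes at most 41.7 mm and 7.16 degrees, less where a joint would pass 70% of its speed; a pose out of reach is approached as far as the arm can. A call with a gripper value outside its range is refused whole. "fingers" is the closure, from -1 (fully open) to 1 (shut), so that 0 is half open, set as the call begins (left out, the last holds). The fingers move at their own pace and stop on an object; "newtons" is the grip in N (left out, the last holds). Time passes only in rows, so rows that do not move let the fingers close. It gives the time, the measured TCP pose, the force, the opening and the grip force at its end, in the units of the state.
- telemetry.read_state(): the state, without advancing time (a new reading comes with each control period).
- cams.grab_frame(name): name is "side" or "top"; returns the picture (400x640x3 uint8, red, green, blue); there is no depth.
- cams.camera_info(name): a dict with "fov_y" (degrees; the focal length in pixels is half the picture's height over the tangent of half this angle, whatever the lens; pixels are square), "cx", "cy" (the principal point, pixels), "origin" and "attitude" of the camera in the world. Camera axes: x right, y down, z forward; pixel columns grow to the right and rows downward; lengths in m; the calibration is good to about 2 mm. A picture is of the moment at which its call begins. camera_info takes no time and is no camera call.
- job_done(): hands the job in; it is judged then, once.
The state is a dict: "time": time; "q": joint angles; "dq": joint speeds; "tau": joint torques, N m; "tcp_pos": TCP position; "eef_rot": TCP orientation; "contact_force": force on the tool from outside, world axes, zero at the start; "torque": the same for the moment, N m; "opening": finger opening in m; "grip_force": force on a finger pad.
Only numpy, scipy, OpenCV 4.12 (cv2) and the standard library are available. Lean on these libraries where they do the work, as an engineer would, in place of code of your own. Each camera call takes 0.05 s, during which the arm holds its last target. There are 200 camera calls.

TASK

Set the small arched-lid wooden box flat on the bed of the bench clamp, between the fence and the loose jaw plate, lengthwise along the fence and roughly at the middle of it, and let go. Then tighten the clamp by turning its black knob clockwise until it slips with a click, and stop there: turned on much past the click, the clutch locks solid and the box is crushed. Leave the box held in the clamp, let go of the knob, and leave everything else on the bench where it is.

Things in the scene. Friction and masses are not known exactly. Their poses are not given: they have to be found in the camera images.
- casket: small pale wooden box with an arched lid, 44 mm along x, 60 mm along y, sides 26 mm high, 36 mm at the top of the arch; about 0.13 kg, loose, upright. Origin at the centre of its underside, z up. Hold it across the 60 mm (plane ends, square to y), since the sides square to x go against fence and jaw. Half a turn makes no difference
- clamp: bench clamp fixed to the bench (place and yaw vary): plywood bed from x = -118 to +112 mm, y = +-60 mm, 12 mm thick; origin on the bench surface. Dark wooden fence on it: inner face at x = +78 mm, 90 mm long (y), top 38 mm above the bench. Grey housing x = -100 to -10 mm, y = +-35 mm, top at 50 mm, carries the knob. The bed is open at both y ends
- bay (a point): point on top of the clamp's bed (12 mm above the bench) where the middle of the box's underside lies once it is clamped against the fence: 56 mm along the clamp's x from its origin, on its centre line; axes as the clamp's. The box's long side lies along y
- jaw: aluminium jaw plate with cork face, 10 mm thick, 56 mm long (y), from 14 to 38 mm above the bench; origin in the middle of its face, +x towards the fence. Opening from its face to the fence 49.5 to 54 mm at the start. It hangs loosely up to 2 mm ahead of the push rods that drive it (unseen), so its place does not tell how far the knob must turn
- knob_grip (a point): grip point of the black knob, on its vertical axis, in the middle of its bar, 87 mm above the bench and 55 mm from the clamp's origin along its -x. The bar is 44 mm long (this point's x), 14 mm wide (y), on a round 44 mm disc (disc top at 64 mm, bar top at 94 mm above the bench): pinch it from above across the 14 mm
- knob: the knob, origin on its axis, x along the bar, at any angle. Clockwise (from above) closes the jaw, 6.5 mm per rad, once it has taken up an unknown slack of 0 to 1.6 rad (idle, 0.06 N m); so about 1.2 to 3.2 rad before the box is gripped, in two or more grasps. Closing takes 0.2 to 0.25 N m. It is rubber-cushioned (2 N m per rad): let go, it springs back up to 0.2 rad, the jaw stays
- clutch (a point): the clutch, inside the knob on its axis. Once the box is gripped the torque climbs over about 0.3 rad of turning from 0.24 to 0.33-0.42 N m; there it slips with a click and the torque drops to about 0.25 N m within 0.15 rad. About 0.35 rad after the click it locks solid and squeezes the box more and more. Jerky turning can slip it early. At the click the jaw presses with about 27 N and keeps it
- tall_box: plain square wooden box 60 x 60 x 85 mm, bystander; not part of the job, must stay where it is
- long_box: plain long wooden box 50 x 170 x 40 mm, bystander; not part of the job, must stay where it is
- glue: bottle 52 mm across, 150 mm high, bystander; not part of the job, must stay where it is
- offcut: flat wooden offcut 70 x 35 x 18 mm between box and clamp, bystander; not part of the job, must stay where it is
- varnish: steel can 76 mm across, 90 mm high, bystander; not part of the job, must stay where it is
- brush_cup: white cup 72 mm across, 90 mm high, bystander; not part of the job, must stay where it is
- hammer: hammer, bystander; not part of the job, must stay where it is
- screwdriver: screwdriver, bystander; not part of the job, must stay where it is
There are look-alikes about, which are no part of the job. What is shaped like the casket but green is not meant.

How it is judged:
By the outcome, as a careful person would: the job done as asked, in the order asked, and still so for the second after the job is handed in, with the robot touching nothing.
It also fails if it takes over 72 s, if anything falls off the work surface, if the arm or the gripper's body presses on something with over 40 N, if the wrist force passes 120 N, or if a joint passes its speed limit or range.

## Working session

There is one attempt and no reset: what is moved stays moved. The work goes in short steps, Python scripts to look and compute and a tool call to move; the robot and the scene stay as the last step left them, time stands still between calls to the robot, and variables do not carry over. Pictures are saved under pics/ and viewed, at most 10 in all, crops included, and the job is handed in when it is done.

Besides the shell and the picture viewer there is one more tool, called after ">>>" by a JSON object that holds its "name" and its "arguments". play_rows: Moves the arm, as the interface text tells. Its arguments: {"type":"object","properties":{"motion":{"type":"array"},"fingers":{"type":"number"},"newtons":{"type":"number"}},"required":["motion"]}

```bash
mkdir -p pics
python3 - <<'E'
from rig import telemetry, cams
import cv2
for n in("side","top"):
    i=cams.camera_info(n);print(n,i)
    cv2.imwrite(f"pics/{n}0.png",cams.grab_frame(n)[:,:,::-1])
print(telemetry.read_state())
E
```

```text
side {'fov_y': 54.572327009334494, 'cx': 323.5860719463628, 'cy': 197.02950557491837, 'origin': array([ 0.4696831 , -0.86496785,  0.67423067]), 'attitude': array([-2.19325658, -0.00997706, -0.08325889])}
top {'fov_y': 52.131445950216005, 'cx': 326.14582923511716, 'cy': 201.67789421714124, 'origin': array([ 0.40096804, -0.01661502,  1.20658033]), 'attitude': array([-2.99921276,  0.02407574, -1.5647113 ])}
{'time': 0.1, 'q': array([ 1.22313167e+00,  2.64684505e-01,  1.60529887e+00, -2.16408449e-08,
        1.27365530e+00, -3.68773429e-02]), 'dq': array([-0.00027336, -0.00155891, -0.00312091,  0.0004882 , -0.00106103,
       -0.0014858 ]), 'tau': array([ 8.61113622e-04, -5.16711760e+01, -3.68590772e+01,  9.45328952e-05,
        6.13498254e-03,  5.61770577e-06]), 'tcp_pos': array([0.20617765, 0.64203176, 0.23004881]), 'eef_rot': array([-3.13954803e+00, -7.54138501e-05,  2.83080527e+00]), 'contact_force': array([ 1.07892037, -0.242351  , -0.21375969]), 'torque': array([-0.00819503,  0.03778658,  0.02407308]), 'grip_force': 0.0, 'opening': 0.08509201031385301}
```

View pics/top0.png

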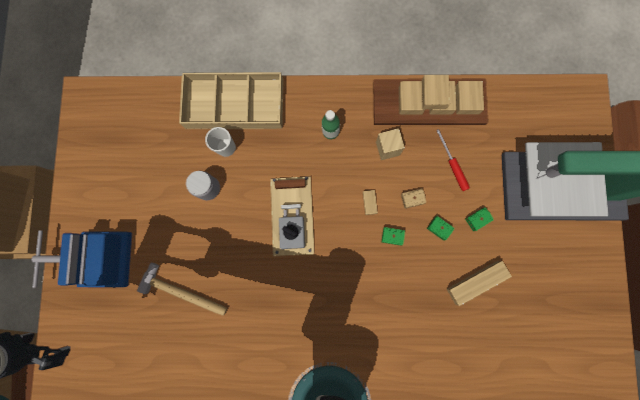

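View pics/side0.png

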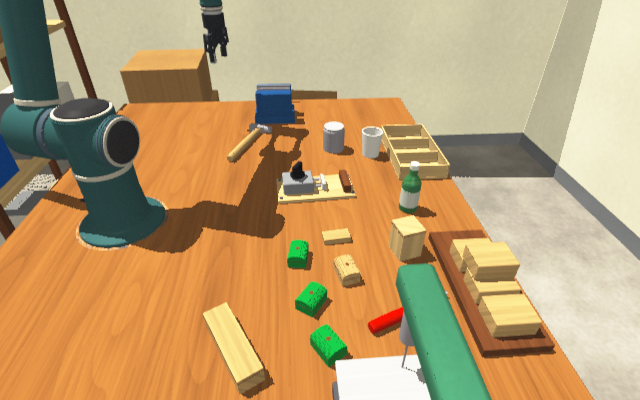

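The top view shows the pale casket at (413,198), with a metal dot on its lid. The candidates that could be mistaken for it are:
- Green caskets at (394,236), (441,227) and (480,218).
- The flat offcut at (370,202).
- The tall box at (391,143).

I choose the pale one at (413,198). The clamp is at (292,215), fence up (+x), knob at (291,231). Next is a close crop.

```bash
cat > h.py <<'E'
import numpy as np,cv2
from rig import cams,telemetry
from scipy.spatial.transform import Rotation as R
def K(n):
    i=cams.camera_info(n);f=200/np.tan(np.radians(i["fov_y"]/2))
    return f,i["cx"],i["cy"],np.array(i["origin"]),R.from_euler("xyz",i["attitude"])
def px2w(n,u,v,z):
    f,cx,cy,o,r=K(n);d=r.apply([(u-cx)/f,(v-cy)/f,1]);return o+d*(z-o[2])/d[2]
def w2px(n,p):
    f,cx,cy,o,r=K(n);c=r.inv().apply(np.array(p)-o);return c[...,:2]/c[...,2:]*f+[cx,cy]
def crop(n,u0,v0,w,h,s,name,im=None):
    im=cams.grab_frame(n) if im is None else im
    cv2.imwrite(name,cv2.resize(im[v0:v0+h,u0:u0+w,::-1],None,fx=s,fy=s,interpolation=cv2.INTER_CUBIC))
E
python3 - <<'E'
from h import *
a=cv2.imread("pics/top0.png")[:,:,::-1]
c1=cv2.resize(a[170:260,262:322],None,fx=6.5,fy=6.5,interpolation=cv2.INTER_CUBIC)
c2=cv2.resize(a[170:260,380:440],None,fx=6.5,fy=6.5,interpolation=cv2.INTER_CUBIC)
cv2.imwrite("pics/c1.png",np.hstack([c1,c2])[:,:,::-1])
print(c1.shape)
for uvz in [(413,198,.03),(291,231,.09),(394,236,.03),(441,227,.03),(370,202,.018)]: print(uvz,px2w("top",*uvz).round(3))
E
```

```text
(585, 390, 3)
(413, 198, 0.03) [ 0.581 -0.239  0.03 ]
(291, 231, 0.09) [0.48  0.107 0.09 ]
(394, 236, 0.03) [ 0.471 -0.182  0.03 ]
(441, 227, 0.03) [ 0.497 -0.317  0.03 ]
(370, 202, 0.018) [ 0.571 -0.115  0.018]
```

View pics/c1.png

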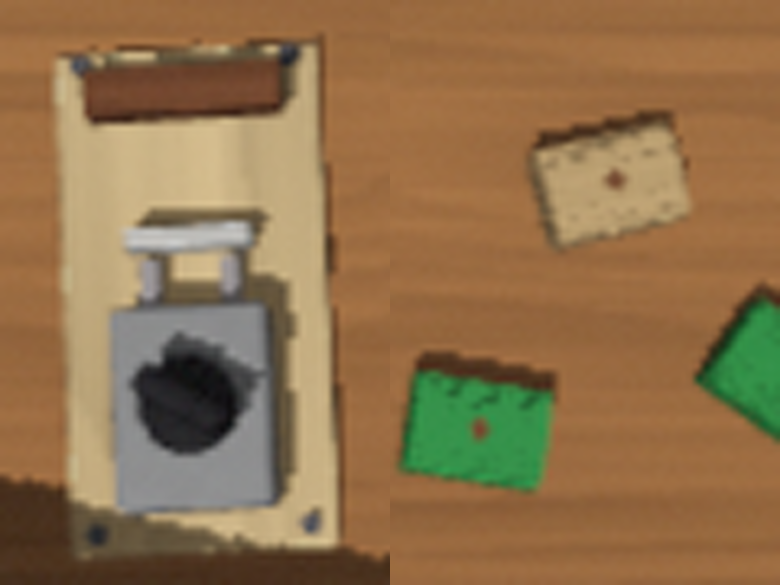

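The crop confirms the pale casket, with its lid dot at full-frame (414.6,197.7) and long edges tilted about 13°. The clamp bed corners, fence, jaw and knob are all clear. The knob bar runs roughly from (135,375) to (235,420) in the crop. Next I fit the poses.

Run:
```python
from h import *
from scipy.optimize import least_squares
o=lambda x,y:(262+x/6.5-.5+.08,170+y/6.5-.5+.08)
o2=lambda x,y:(380+(x-390)/6.5-.42,170+y/6.5-.42)
cl=[(57,58),(318,40),(75,558),(338,545)]
obj=np.array([(.112,.06,.012),(.112,-.06,.012),(-.118,.06,.012),(-.118,-.06,.012)])
ho=[(112,312),(270,303),(120,512),(280,500)]; hobj=np.array([(-.01,.035,.05),(-.01,-.035,.05),(-.1,.035,.05),(-.1,-.035,.05)])
U=np.array([o(*p) for p in cl+ho]);O=np.vstack([obj,hobj])
def pose(p,O): return R.from_euler("z",p[2]).apply(O)+[p[0],p[1],0]
s=least_squares(lambda p:(w2px("top",pose(p,O))-U).ravel(),[.53,.1,0]);c=s.x
print("clamp",c.round(4),s.fun.reshape(-1,2).round(1).tolist())
print("bay",pose(c,np.array([[.056,0,.012]])).round(4),"knob",pose(c,np.array([[-.055,0,.087]])).round(4))
k=[px2w("top",*o(*p),.094)for p in[(138,380),(235,425)]];d=k[1]-k[0];print("knob bar",np.degrees(np.arctan2(d[1],d[0])),np.linalg.norm(d))
print("knob px pred",w2px("top",pose(c,np.array([[-.055,0,.094]]))), "disc centre seen",px2w("top",*o(187,403),.07))
dot=px2w("top",*o2(615,180),.036);print("dot",dot)
e=[px2w("top",*o2(*p),.026)for p in[(535,150),(670,118),(690,213),(557,248)]]
for i in range(4):
  d=e[(i+1)%4]-e[i];print(np.linalg.norm(d[:2]).round(4),np.degrees(np.arctan2(d[1],d[0])).round(1))
print("side preds clamp",w2px("side",pose(c,O)).round(0).tolist())
print("dot side",w2px("side",dot))
a=cv2.imread("pics/side0.png")[:,:,::-1]
crop("side",265,150,100,140,4.2,"pics/s1.png",a)
```

```text
clamp [0.5344 0.1135 0.0604] [[0.1, -0.3], [-0.0, 0.1], [0.1, 0.3], [0.8, 0.0], [-0.3, -0.6], [-0.1, -0.6], [-0.3, 0.3], [-0.2, 0.8]]
bay [[0.5903 0.1168 0.012 ]] knob [[0.4795 0.1102 0.087 ]]
knob bar -114.43492462936486 0.0451915548472163
knob px pred [[289.68063918 230.92673061]] disc centre seen [0.47936129 0.11098362 0.07      ]
dot [ 0.58214165 -0.24119834  0.036     ]
0.0623 -76.4
0.0437 -169.8
0.0615 105.0
0.0451 11.3
side preds clamp [[348.0, 173.0], [356.0, 194.0], [276.0, 178.0], [278.0, 200.0], [311.0, 170.0], [314.0, 182.0], [282.0, 172.0], [283.0, 184.0]]
dot side [347.16491038 263.22991716]
```

View pics/s1.png

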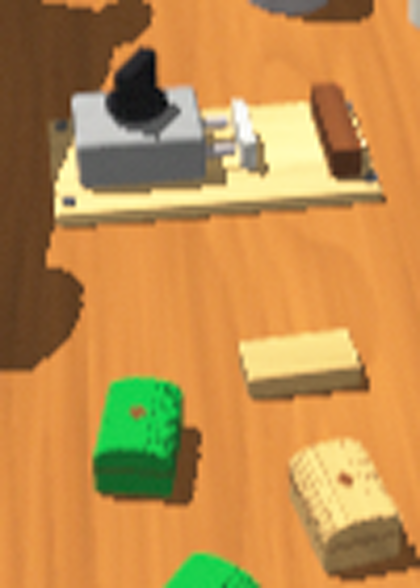

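The side view agrees: the dot is seen at (347.4,264.0) against (347.2,263.2) predicted, and the clamp corners match within 2 px. The casket is at (0.582,-0.241) with yaw about 13.5°, and the clamp is at (0.534,0.1135) with yaw 3.5°. The knob bar lies at about 65.6°. I move above the casket with tool yaw 193.5°.

>>> {"name": "play_rows", "arguments": {"motion": [{"az":-6.2},{"az":-6.2},{"az":-6.2},{"az":-6.2},{"az":-6.5},{"dx":-2,"dy":-14},{"dx":-5,"dy":-30},{"dx":-5,"dy":-30},{"dx":-5,"dy":-30},{"dx":-5,"dy":-30},{"dx":-5,"dy":-30},{"dx":-5,"dy":-30}], "fingers": -1, "newtons": 40}}

```text
schema error: expected keys dx, dy, dz, ax, ay, az
```

>>> {"name": "play_rows", "arguments": {"motion": [{"dx":-5,"dy":-30},{"dx":-5,"dy":-30},{"dx":-5,"dy":-30},{"dx":-5,"dy":-30},{"dx":-5,"dy":-30},{"dx":-5,"dy":-30},{"dx":-5,"dy":-30},{"dx":-5,"dy":-30},{"dx":-5,"dy":-30},{"dx":-5,"dy":-30},{"dx":-5,"dy":-30},{"dx":-5,"dy":-30}]}}

```text
schema error: expected keys dx, dy, dz, ax, ay, az
```

>>> {"name": "play_rows", "arguments": {"motion": [{"dx":-5,"dy":-30},{"dx":-5,"dy":-30},{"dx":-5,"dy":-30},{"dx":-5,"dy":-30},{"dx":-5,"dy":-30},{"dx":-5,"dy":-30},{"dx":-5,"dy":-30},{"dx":-5,"dy":-30},{"dx":-5,"dy":-30},{"dx":-5,"dy":-30},{"dx":-5,"dy":-30},{"dx":-2,"dy":-12}]}}

```text
schema error: expected keys dx, dy, dz, ax, ay, az
```

>>> {"name": "play_rows", "arguments": {"motion": [{"dz":10},{"dz":20},{"dz":25},{"dz":25},{"dz":15},{"dz":5},{},{}]}}

```text
schema error: expected keys dx, dy, dz, ax, ay, az
```

```bash
cat >> h.py <<'E'
def to(x,y,z,psi):
    "remaining shift in tool axes (mm) after turning az first, tool down"
    s=telemetry.read_state();p=s["tcp_pos"];a=s["eef_rot"]
    dpsi=(psi-np.degrees(a[2])+180)%360-180
    r=R.from_euler("xyz",[np.pi,0,np.radians(psi)])
    print("t",s["time"],"p",p.round(4),"rpy",np.degrees(a).round(2),"az",-dpsi.round(2),"then d",(r.inv().apply(np.array([x,y,z])-p)*1e3).round(1),"F",s["contact_force"].round(1),"q6",s["q"][5].round(3))
E
python3 - <<'E'
from h import *
to(.582,-.241,.001,193.5)
crop("top",350,150,120,100,6,"pics/a.png")
E
```

```text
t 0.1 p [0.2062 0.642  0.23  ] rpy [-179.88   -0.    162.19] az -31.31 then d [-159.3 -946.4  229. ] F [ 1.1 -0.2 -0.2] q6 -0.037
```

View pics/a.png

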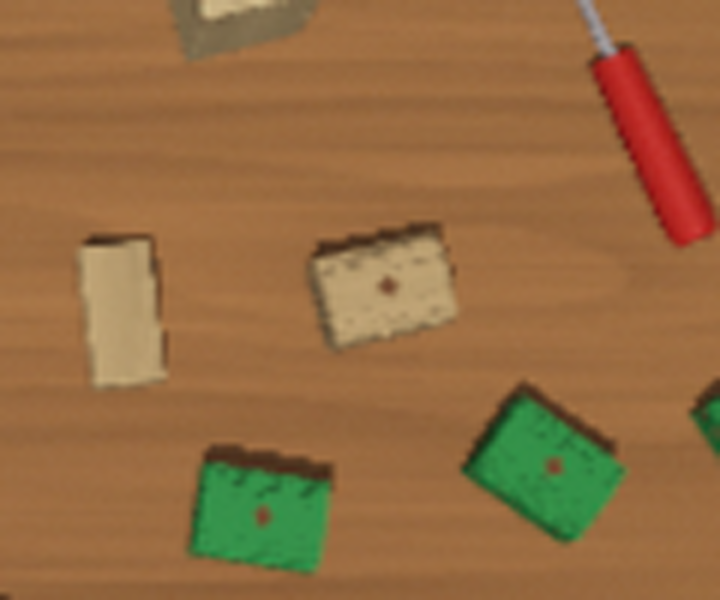

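The calls were refused because every row needs all six keys, so nothing moved. The picture again shows the casket, with its dot at crop (388,286). I resend the moves with full rows.

>>> {"name": "play_rows", "arguments": {"motion": [{"dx":0,"dy":0,"dz":0,"ax":0,"ay":0,"az":-6.2},{"dx":0,"dy":0,"dz":0,"ax":0,"ay":0,"az":-6.2},{"dx":0,"dy":0,"dz":0,"ax":0,"ay":0,"az":-6.2},{"dx":0,"dy":0,"dz":0,"ax":0,"ay":0,"az":-6.2},{"dx":0,"dy":0,"dz":0,"ax":0,"ay":0,"az":-6.5},{"dx":-3,"dy":-16,"dz":0,"ax":0,"ay":0,"az":0},{"dx":-5,"dy":-30,"dz":0,"ax":0,"ay":0,"az":0},{"dx":-6,"dy":-36,"dz":0,"ax":0,"ay":0,"az":0},{"dx":-6,"dy":-36,"dz":0,"ax":0,"ay":0,"az":0},{"dx":-6,"dy":-36,"dz":0,"ax":0,"ay":0,"az":0},{"dx":-6,"dy":-36,"dz":0,"ax":0,"ay":0,"az":0},{"dx":-6,"dy":-36,"dz":0,"ax":0,"ay":0,"az":0}], "fingers": -1, "newtons": 40}}

```text
time: 1.15
tcp_pos: [0.2962, 0.4299, 0.2309]
eef_rot: [-3.141, -0.0, -2.906]
contact_force: [0.0, 0.4, 0.8]
opening: 0.0856
grip_force: 0.0
```

>>> {"name": "play_rows", "arguments": {"motion": [{"dx":-6,"dy":-36,"dz":0,"ax":0,"ay":0,"az":0},{"dx":-6,"dy":-36,"dz":0,"ax":0,"ay":0,"az":0},{"dx":-6,"dy":-36,"dz":0,"ax":0,"ay":0,"az":0},{"dx":-6,"dy":-36,"dz":0,"ax":0,"ay":0,"az":0},{"dx":-6,"dy":-36,"dz":0,"ax":0,"ay":0,"az":0},{"dx":-6,"dy":-36,"dz":0,"ax":0,"ay":0,"az":0},{"dx":-6,"dy":-36,"dz":0,"ax":0,"ay":0,"az":0},{"dx":-6,"dy":-36,"dz":0,"ax":0,"ay":0,"az":0},{"dx":-6,"dy":-36,"dz":0,"ax":0,"ay":0,"az":0},{"dx":-6,"dy":-36,"dz":0,"ax":0,"ay":0,"az":0},{"dx":-6,"dy":-36,"dz":0,"ax":0,"ay":0,"az":0},{"dx":-6,"dy":-36,"dz":0,"ax":0,"ay":0,"az":0}]}}

```text
time: 2.15
tcp_pos: [0.467, 0.0266, 0.2312]
eef_rot: [3.142, 0.0, -2.906]
contact_force: [1.0, 0.3, 0.8]
opening: 0.0855
grip_force: 0.0
```

>>> {"name": "play_rows", "arguments": {"motion": [{"dx":-6,"dy":-36,"dz":0,"ax":0,"ay":0,"az":0},{"dx":-6,"dy":-36,"dz":0,"ax":0,"ay":0,"az":0},{"dx":-6,"dy":-36,"dz":0,"ax":0,"ay":0,"az":0},{"dx":-6,"dy":-36,"dz":0,"ax":0,"ay":0,"az":0},{"dx":-6,"dy":-36,"dz":0,"ax":0,"ay":0,"az":0},{"dx":-6,"dy":-36,"dz":0,"ax":0,"ay":0,"az":0},{"dx":-5,"dy":-30,"dz":20,"ax":0,"ay":0,"az":0},{"dx":-3,"dy":-18,"dz":25,"ax":0,"ay":0,"az":0},{"dx":0,"dy":-9,"dz":25,"ax":0,"ay":0,"az":0},{"dx":0,"dy":0,"dz":20,"ax":0,"ay":0,"az":0},{"dx":0,"dy":0,"dz":10,"ax":0,"ay":0,"az":0},{"dx":0,"dy":0,"dz":0,"ax":0,"ay":0,"az":0}]}}

```text
time: 3.15
tcp_pos: [0.5708, -0.2257, 0.1275]
eef_rot: [3.137, -0.005, -2.906]
contact_force: [0.5, 0.8, -0.5]
opening: 0.0853
grip_force: 0.0
```

Run:
```python
from h import *
to(.582,-.241,.001,193.5)
```

```text
t 3.15 p [ 0.5708 -0.2257  0.1275] rpy [ 179.75   -0.31 -166.53] az -0.03 then d [ -7.3 -17.5 126.5] F [ 0.5  0.8 -0.5] q6 -2.223
```

>>> {"name": "play_rows", "arguments": {"motion": [{"dx":-3,"dy":-8,"dz":10,"ax":0,"ay":0,"az":0},{"dx":-3,"dy":-8,"dz":20,"ax":0,"ay":0,"az":0},{"dx":0,"dy":0,"dz":20,"ax":0,"ay":0,"az":0},{"dx":0,"dy":0,"dz":15,"ax":0,"ay":0,"az":0},{"dx":0,"dy":0,"dz":0,"ax":0,"ay":0,"az":0},{"dx":0,"dy":0,"dz":0,"ax":0,"ay":0,"az":0},{"dx":0,"dy":0,"dz":0,"ax":0,"ay":0,"az":0}]}}

```text
time: 3.73
tcp_pos: [0.5845, -0.2414, 0.0682]
eef_rot: [-3.14, 0.002, -2.906]
contact_force: [-0.7, 0.1, 0.4]
opening: 0.0855
grip_force: 0.0
```

Run:
```python
from h import *
to(.582,-.241,.001,193.5)
```

```text
t 3.7333 p [ 0.5845 -0.2414  0.0682] rpy [-1.7989e+02  1.4000e-01 -1.6648e+02] az 0.02 then d [ 2.3  0.9 67.2] F [-0.7  0.1  0.4] q6 -2.238
```

>>> {"name": "play_rows", "arguments": {"motion": [{"dx":2,"dy":1,"dz":10,"ax":0,"ay":0,"az":0},{"dx":0,"dy":0,"dz":16,"ax":0,"ay":0,"az":0},{"dx":0,"dy":0,"dz":16,"ax":0,"ay":0,"az":0},{"dx":0,"dy":0,"dz":14,"ax":0,"ay":0,"az":0},{"dx":0,"dy":0,"dz":8,"ax":0,"ay":0,"az":0},{"dx":0,"dy":0,"dz":2,"ax":0,"ay":0,"az":0},{"dx":0,"dy":0,"dz":0,"ax":0,"ay":0,"az":0},{"dx":0,"dy":0,"dz":0,"ax":0,"ay":0,"az":0}]}}

```text
time: 4.4
tcp_pos: [0.5813, -0.2406, 0.0008]
eef_rot: [-3.141, 0.001, -2.906]
contact_force: [-0.0, -0.4, -0.2]
opening: 0.0852
grip_force: 0.0
```

>>> {"name": "play_rows", "arguments": {"motion": [{"dx":0,"dy":0,"dz":0,"ax":0,"ay":0,"az":0},{"dx":0,"dy":0,"dz":0,"ax":0,"ay":0,"az":0},{"dx":0,"dy":0,"dz":0,"ax":0,"ay":0,"az":0},{"dx":0,"dy":0,"dz":0,"ax":0,"ay":0,"az":0},{"dx":0,"dy":0,"dz":0,"ax":0,"ay":0,"az":0},{"dx":0,"dy":0,"dz":0,"ax":0,"ay":0,"az":0},{"dx":0,"dy":0,"dz":0,"ax":0,"ay":0,"az":0},{"dx":0,"dy":0,"dz":0,"ax":0,"ay":0,"az":0}], "fingers": 1, "newtons": 30}}

```text
time: 5.07
tcp_pos: [0.5818, -0.2409, 0.0015]
eef_rot: [-3.14, 0.002, -2.906]
contact_force: [0.0, -0.0, 5.9]
opening: 0.0594
grip_force: 34.0
```

>>> {"name": "play_rows", "arguments": {"motion": [{"dx":0,"dy":0,"dz":-5,"ax":0,"ay":0,"az":0},{"dx":0,"dy":0,"dz":-15,"ax":0,"ay":0,"az":0},{"dx":0,"dy":0,"dz":-25,"ax":0,"ay":0,"az":0},{"dx":0,"dy":0,"dz":-25,"ax":0,"ay":0,"az":0},{"dx":0,"dy":0,"dz":-20,"ax":0,"ay":0,"az":0},{"dx":0,"dy":0,"dz":-10,"ax":0,"ay":0,"az":3},{"dx":0,"dy":0,"dz":0,"ax":0,"ay":0,"az":4},{"dx":0,"dy":0,"dz":0,"ax":0,"ay":0,"az":3},{"dx":-1,"dy":12,"dz":0,"ax":0,"ay":0,"az":0},{"dx":-2,"dy":24,"dz":0,"ax":0,"ay":0,"az":0},{"dx":-3,"dy":30,"dz":0,"ax":0,"ay":0,"az":0},{"dx":-3,"dy":30,"dz":0,"ax":0,"ay":0,"az":0}]}}

```text
time: 6.07
tcp_pos: [0.5827, -0.1424, 0.0993]
eef_rot: [3.14, -0.002, -3.081]
contact_force: [0.6, 0.3, -2.4]
opening: 0.0594
grip_force: 33.3
```

>>> {"name": "play_rows", "arguments": {"motion": [{"dx":-3,"dy":30,"dz":0,"ax":0,"ay":0,"az":0},{"dx":-3,"dy":30,"dz":0,"ax":0,"ay":0,"az":0},{"dx":-3,"dy":30,"dz":0,"ax":0,"ay":0,"az":0},{"dx":-3,"dy":30,"dz":0,"ax":0,"ay":0,"az":0},{"dx":-3,"dy":30,"dz":0,"ax":0,"ay":0,"az":0},{"dx":-2,"dy":30,"dz":0,"ax":0,"ay":0,"az":0},{"dx":-1,"dy":30,"dz":0,"ax":0,"ay":0,"az":0},{"dx":0,"dy":25,"dz":0,"ax":0,"ay":0,"az":0},{"dx":0,"dy":18,"dz":0,"ax":0,"ay":0,"az":0},{"dx":0,"dy":8,"dz":0,"ax":0,"ay":0,"az":0},{"dx":0,"dy":0,"dz":0,"ax":0,"ay":0,"az":0},{"dx":0,"dy":0,"dz":0,"ax":0,"ay":0,"az":0}]}}

```text
time: 7.07
tcp_pos: [0.5852, 0.1177, 0.0998]
eef_rot: [-3.141, -0.001, -3.079]
contact_force: [-0.0, 0.3, -1.1]
opening: 0.0594
grip_force: 33.3
```

Run:
```python
from h import *
to(.5873,.1167,.0135,183.46)
crop("side",265,110,120,100,6,"pics/b.png")
```

```text
t 7.0667 p [0.5852 0.1177 0.0998] rpy [-1.7997e+02 -7.0000e-02 -1.7640e+02] az 0.14 then d [-2.  -1.1 86.3] F [-0.   0.3 -1.1] q6 -1.476
```

View pics/b.png

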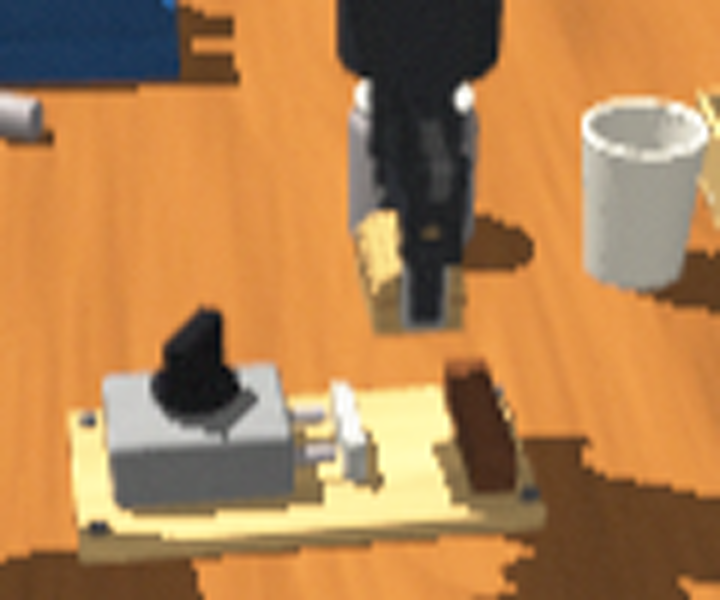

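The box hangs level in the fingers. Its near-end bottom corners are at crop (376,333) and (463,328), above the bay between the jaw at (352,430) and the fence at (480,425). I compute its place in clamp axes.

Run:
```python
from h import *
c=[.5344,.1135,.0604];r=R.from_euler("z",c[2])
W=lambda p:r.apply(np.array(p))+[c[0],c[1],0]
for p in[(376,333),(463,328)]:
    w=px2w("side",265+p[0]/6-.42,110+p[1]/6-.42,.0983);print((r.inv().apply(w-[c[0],c[1],0])*1e3).round(1))
P=lambda p:((w2px("side",W(p))-[265,110]+.42)*6).round(0)
print("bed",P([[.112,-.06,.012],[-.118,-.06,.012]]),"fence in near top",P([.078,-.045,.038]),"bottom",P([.078,-.045,.012]),"housing",P([[-.01,-.035,.05],[-.1,-.035,.05]]),"knob",P([-.055,0,.094]))
s=telemetry.read_state();print("tcp clamp",(r.inv().apply(s["tcp_pos"]-[c[0],c[1],0])*1e3).round(1))
j=px2w("side",265+349/6-.42,110+482/6-.42,.014);print("jaw near bottom face",(r.inv().apply(j-[c[0],c[1],0])*1e3).round(1))
j=px2w("side",265+368/6-.42,110+476/6-.42,.014);print((r.inv().apply(j-[c[0],c[1],0])*1e3).round(1))
```

```text
[ 30.  -24.5  98.3]
[ 72.3 -25.2  98.3]
bed [[548. 509.]
 [ 81. 545.]] fence in near top [477. 454.] bottom [475. 497.] housing [[296. 435.]
 [111. 448.]] knob [195. 326.]
tcp clamp [51.2  0.5 99.9]
jaw near bottom face [ 17.3 -26.6  14. ]
[ 27.5 -22.6  14. ]
```

>>> {"name": "play_rows", "arguments": {"motion": [{"dx":-1.5,"dy":-0.5,"dz":10,"ax":0,"ay":0,"az":0},{"dx":0,"dy":0,"dz":20,"ax":0,"ay":0,"az":0},{"dx":0,"dy":0,"dz":15,"ax":0,"ay":0,"az":0},{"dx":0,"dy":0,"dz":7,"ax":0,"ay":0,"az":0},{"dx":0,"dy":0,"dz":0,"ax":0,"ay":0,"az":0},{"dx":0,"dy":0,"dz":0,"ax":0,"ay":0,"az":0},{"dx":0,"dy":0,"dz":0,"ax":0,"ay":0,"az":0}]}}

```text
time: 7.7
tcp_pos: [0.5883, 0.1168, 0.049]
eef_rot: [3.142, 0.001, -3.081]
contact_force: [0.5, 0.2, -1.7]
opening: 0.0595
grip_force: 33.3
```

Run:
```python
from h import *
to(.5873,.1167,.0135,183.46)
crop("side",285,140,80,70,9,"pics/d.png")
```

```text
t 7.7 p [0.5883 0.1168 0.049 ] rpy [ 1.8000e+02  7.0000e-02 -1.7655e+02] az -0.01 then d [ 1.  -0.1 35.5] F [ 0.5  0.2 -1.7] q6 -1.477
```

View pics/d.png

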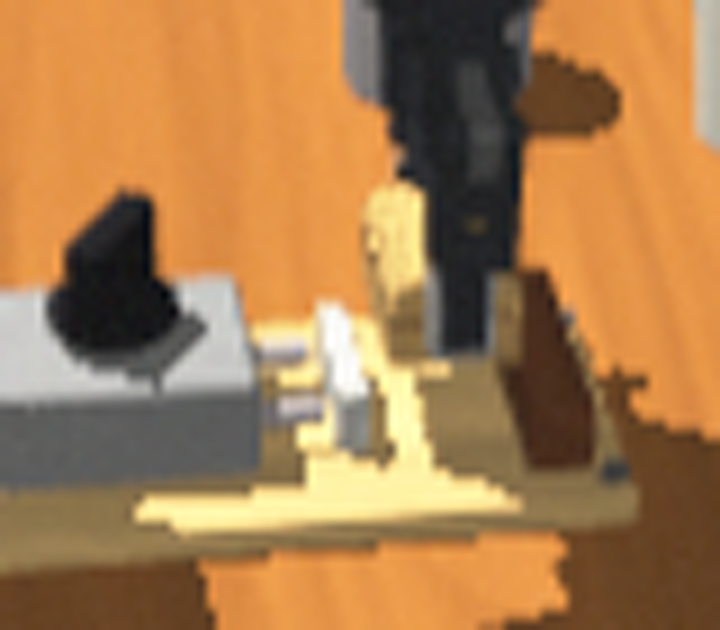

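The box hangs 35 mm above the bed, with its near-end bottom corners at crop (388,360) and (523,360). The gap runs from the jaw at u=370 to the fence at u≈522. Projected down, the box is about 1.5 mm too close to the fence, so I shift it and lower.

>>> {"name": "play_rows", "arguments": {"motion": [{"dx":1.5,"dy":0,"dz":5,"ax":0,"ay":0,"az":0},{"dx":0,"dy":0,"dz":8,"ax":0,"ay":0,"az":0},{"dx":0,"dy":0,"dz":5,"ax":0,"ay":0,"az":0},{"dx":0,"dy":0,"dz":4,"ax":0,"ay":0,"az":0},{"dx":0,"dy":0,"dz":3,"ax":0,"ay":0,"az":0},{"dx":0,"dy":0,"dz":2,"ax":0,"ay":0,"az":0},{"dx":0,"dy":0,"dz":2,"ax":0,"ay":0,"az":0},{"dx":0,"dy":0,"dz":0,"ax":0,"ay":0,"az":0},{"dx":0,"dy":0,"dz":0,"ax":0,"ay":0,"az":0}]}}

```text
time: 8.5
tcp_pos: [0.5861, 0.1171, 0.0192]
eef_rot: [-3.142, -0.0, -3.081]
contact_force: [0.2, -0.9, -1.8]
opening: 0.0596
grip_force: 33.3
```

>>> {"name": "play_rows", "arguments": {"motion": [{"dx":0,"dy":0,"dz":1,"ax":0,"ay":0,"az":0},{"dx":0,"dy":0,"dz":1,"ax":0,"ay":0,"az":0},{"dx":0,"dy":0,"dz":1,"ax":0,"ay":0,"az":0},{"dx":0,"dy":0,"dz":0,"ax":0,"ay":0,"az":0},{"dx":0,"dy":0,"dz":0,"ax":0,"ay":0,"az":0}]}}

```text
time: 8.92
tcp_pos: [0.586, 0.1171, 0.0162]
eef_rot: [-3.142, -0.0, -3.081]
contact_force: [-0.3, 0.0, -0.8]
opening: 0.0596
grip_force: 33.3
```

>>> {"name": "play_rows", "arguments": {"motion": [{"dx":0,"dy":0,"dz":1,"ax":0,"ay":0,"az":0},{"dx":0,"dy":0,"dz":1,"ax":0,"ay":0,"az":0},{"dx":0,"dy":0,"dz":0,"ax":0,"ay":0,"az":0},{"dx":0,"dy":0,"dz":0,"ax":0,"ay":0,"az":0}]}}

```text
time: 9.25
tcp_pos: [0.5859, 0.1171, 0.0142]
eef_rot: [-3.142, -0.0, -3.081]
contact_force: [-0.6, 0.2, -0.9]
opening: 0.0593
grip_force: 33.3
```

>>> {"name": "play_rows", "arguments": {"motion": [{"dx":0,"dy":0,"dz":0.7,"ax":0,"ay":0,"az":0},{"dx":0,"dy":0,"dz":0.7,"ax":0,"ay":0,"az":0},{"dx":0,"dy":0,"dz":0,"ax":0,"ay":0,"az":0},{"dx":0,"dy":0,"dz":0,"ax":0,"ay":0,"az":0}]}}

```text
time: 9.58
tcp_pos: [0.5862, 0.1171, 0.0135]
eef_rot: [-3.142, 0.0, -3.081]
contact_force: [-2.5, -0.7, 4.9]
opening: 0.0599
grip_force: 33.9
```

Run:
```python
from h import *
to(.5873,.1167,.0135,183.46)
crop("side",285,140,80,70,9,"pics/e.png")
```

```text
t 9.5833 p [0.5862 0.1171 0.0135] rpy [-1.8000e+02  1.0000e-02 -1.7651e+02] az 0.03 then d [-1.1 -0.5  0. ] F [-2.5 -0.7  4.9] q6 -1.476
```

View pics/e.png

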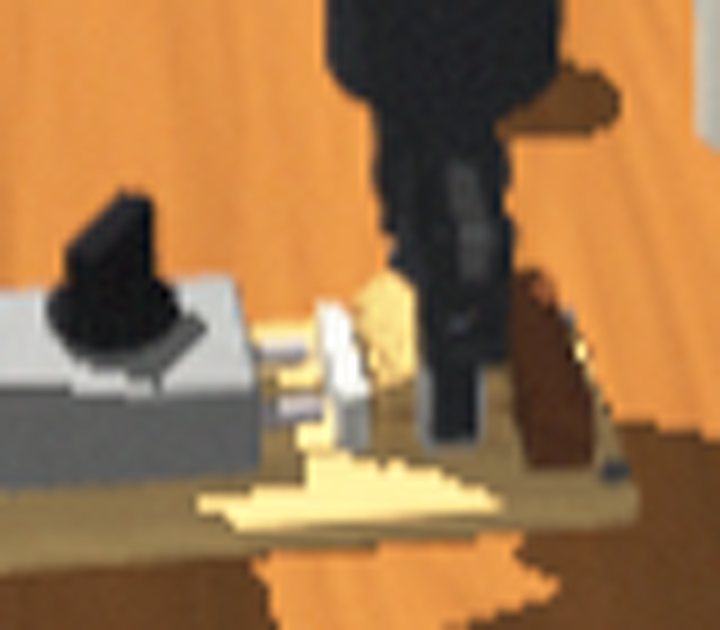

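The contact force of +4.9 N at z=0.0135 means the box sits on the bed between jaw and fence, and the jaw has not moved. I release, rise, and turn towards the knob.

>>> {"name": "play_rows", "arguments": {"motion": [{"dx":0,"dy":0,"dz":0,"ax":0,"ay":0,"az":0},{"dx":0,"dy":0,"dz":0,"ax":0,"ay":0,"az":0},{"dx":0,"dy":0,"dz":0,"ax":0,"ay":0,"az":0},{"dx":0,"dy":0,"dz":0,"ax":0,"ay":0,"az":0},{"dx":0,"dy":0,"dz":0,"ax":0,"ay":0,"az":0},{"dx":0,"dy":0,"dz":0,"ax":0,"ay":0,"az":0}], "fingers": -1}}

```text
time: 10.13
tcp_pos: [0.586, 0.1171, 0.0127]
eef_rot: [3.142, -0.0, -3.081]
contact_force: [-0.0, -1.2, 0.3]
opening: 0.0853
grip_force: 0.0
```

>>> {"name": "play_rows", "arguments": {"motion": [{"dx":0,"dy":0,"dz":-8,"ax":0,"ay":0,"az":0},{"dx":0,"dy":0,"dz":-15,"ax":0,"ay":0,"az":0},{"dx":0,"dy":0,"dz":-25,"ax":0,"ay":0,"az":0},{"dx":0,"dy":0,"dz":-30,"ax":0,"ay":0,"az":0},{"dx":0,"dy":0,"dz":-30,"ax":0,"ay":0,"az":0},{"dx":0,"dy":0,"dz":-20,"ax":0,"ay":0,"az":0},{"dx":10,"dy":0,"dz":-8,"ax":0,"ay":0,"az":0},{"dx":25,"dy":0,"dz":0,"ax":0,"ay":0,"az":0},{"dx":30,"dy":0,"dz":0,"ax":0,"ay":0,"az":0},{"dx":25,"dy":0,"dz":0,"ax":0,"ay":0,"az":0},{"dx":12,"dy":0,"dz":0,"ax":0,"ay":0,"az":0},{"dx":5,"dy":0,"dz":0,"ax":0,"ay":0,"az":0}]}}

```text
time: 11.13
tcp_pos: [0.4775, 0.1105, 0.1492]
eef_rot: [-3.142, -0.0, -3.08]
contact_force: [0.6, 0.4, -0.3]
opening: 0.0854
grip_force: 0.0
```

>>> {"name": "play_rows", "arguments": {"motion": [{"dx":0,"dy":0,"dz":0,"ax":0,"ay":0,"az":-6},{"dx":0,"dy":0,"dz":0,"ax":0,"ay":0,"az":-6},{"dx":0,"dy":0,"dz":0,"ax":0,"ay":0,"az":-6},{"dx":0,"dy":0,"dz":0,"ax":0,"ay":0,"az":-6},{"dx":0,"dy":0,"dz":0,"ax":0,"ay":0,"az":-6},{"dx":0,"dy":0,"dz":0,"ax":0,"ay":0,"az":-6},{"dx":0,"dy":0,"dz":0,"ax":0,"ay":0,"az":-6},{"dx":0,"dy":0,"dz":0,"ax":0,"ay":0,"az":-6},{"dx":0,"dy":0,"dz":0,"ax":0,"ay":0,"az":-6},{"dx":0,"dy":0,"dz":0,"ax":0,"ay":0,"az":-4},{"dx":0,"dy":0,"dz":0,"ax":0,"ay":0,"az":0},{"dx":0,"dy":0,"dz":0,"ax":0,"ay":0,"az":0}]}}

```text
time: 12.13
tcp_pos: [0.4803, 0.1107, 0.1493]
eef_rot: [-3.141, 0.001, -2.07]
contact_force: [-0.4, 0.3, 0.4]
opening: 0.0855
grip_force: 0.0
```

Run:
```python
from h import *
to(.479,.1105,.070,243)
a=cams.grab_frame("side");b=cams.grab_frame("top")
A=cv2.resize(a[140:210,285:365],None,fx=5,fy=5,interpolation=3);B=cv2.resize(b[165:235,262:342],None,fx=5,fy=5,interpolation=3)
cv2.imwrite("pics/f.png",np.hstack([A,B])[:,:,::-1])
```

```text
t 12.1333 p [0.4803 0.1107 0.1493] rpy [-1.7995e+02  4.0000e-02 -1.1863e+02] az -1.63 then d [ 0.8  1.  79.3] F [-0.4  0.3  0.4] q6 -2.466
```

View pics/f.png

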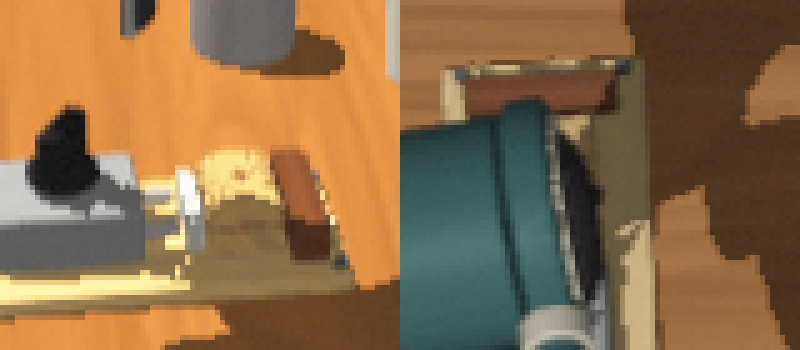

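The box sits upright between jaw and fence, with its dot at crop (240,175), and the jaw is untouched. I descend on the knob and pinch its bar.

>>> {"name": "play_rows", "arguments": {"motion": [{"dx":1,"dy":1,"dz":10,"ax":0,"ay":0,"az":0},{"dx":0,"dy":0,"dz":18,"ax":0,"ay":0,"az":0},{"dx":0,"dy":0,"dz":18,"ax":0,"ay":0,"az":0},{"dx":0,"dy":0,"dz":16,"ax":0,"ay":0,"az":0},{"dx":0,"dy":0,"dz":10,"ax":0,"ay":0,"az":0},{"dx":0,"dy":0,"dz":6,"ax":0,"ay":0,"az":0},{"dx":0,"dy":0,"dz":0,"ax":0,"ay":0,"az":0},{"dx":0,"dy":0,"dz":0,"ax":0,"ay":0,"az":0}]}}

```text
time: 12.9
tcp_pos: [0.4779, 0.1102, 0.0708]
eef_rot: [3.141, -0.0, -2.069]
contact_force: [0.6, -0.5, 0.8]
opening: 0.0852
grip_force: 0.0
```

>>> {"name": "play_rows", "arguments": {"motion": [{"dx":0,"dy":0,"dz":0,"ax":0,"ay":0,"az":0},{"dx":0,"dy":0,"dz":0,"ax":0,"ay":0,"az":0},{"dx":0,"dy":0,"dz":0,"ax":0,"ay":0,"az":0},{"dx":0,"dy":0,"dz":0,"ax":0,"ay":0,"az":0},{"dx":0,"dy":0,"dz":0,"ax":0,"ay":0,"az":0},{"dx":0,"dy":0,"dz":0,"ax":0,"ay":0,"az":0},{"dx":0,"dy":0,"dz":0,"ax":0,"ay":0,"az":0},{"dx":0,"dy":0,"dz":0,"ax":0,"ay":0,"az":0},{"dx":0,"dy":0,"dz":0,"ax":0,"ay":0,"az":0},{"dx":0,"dy":0,"dz":0,"ax":0,"ay":0,"az":0},{"dx":0,"dy":0,"dz":0,"ax":0,"ay":0,"az":0},{"dx":0,"dy":0,"dz":0,"ax":0,"ay":0,"az":0}], "fingers": 1, "newtons": 60}}

```text
time: 13.9
tcp_pos: [0.4783, 0.1101, 0.0713]
eef_rot: [-3.141, 0.0, -2.068]
contact_force: [-0.3, -1.2, 5.0]
opening: 0.0124
grip_force: 60.6
```

```bash
cat > k.py <<'E'
from h import *
s=telemetry.read_state()
p=s["tcp_pos"];f=s["contact_force"];t=s["torque"]
print("t",round(s["time"],2),"q6",s["q"][5].round(3),"psi",np.degrees(s["eef_rot"][2]).round(1),"p",p.round(4),"F",f.round(1),"T",t.round(3),"tau6",s["tau"][5].round(3),"op",round(s["opening"],4),s["grip_force"])
E
python3 k.py
```

```text
t 13.9 q6 -2.468 psi -118.5 p [0.4783 0.1101 0.0713] F [-0.3 -1.2  5. ] T [-0.331  0.083  0.036] tau6 0.023 op 0.0124 60.58984637260437
```

>>> {"name": "play_rows", "arguments": {"motion": [{"dx":0,"dy":0,"dz":0,"ax":0,"ay":0,"az":2},{"dx":0,"dy":0,"dz":0,"ax":0,"ay":0,"az":4},{"dx":0,"dy":0,"dz":0,"ax":0,"ay":0,"az":4},{"dx":0,"dy":0,"dz":0,"ax":0,"ay":0,"az":4},{"dx":0,"dy":0,"dz":0,"ax":0,"ay":0,"az":4},{"dx":0,"dy":0,"dz":0,"ax":0,"ay":0,"az":2}]}}

```text
time: 14.4
tcp_pos: [0.4782, 0.1102, 0.0713]
eef_rot: [-3.141, 0.0, -2.42]
contact_force: [-1.3, -1.4, 5.5]
opening: 0.013
grip_force: 60.8
```

```bash
python3 k.py
```

```text
t 14.4 q6 -2.116 psi -138.7 p [0.4782 0.1102 0.0713] F [-1.3 -1.4  5.5] T [-0.253  0.114  0.115] tau6 -0.053 op 0.013 60.770559310913086
```

>>> {"name": "play_rows", "arguments": {"motion": [{"dx":0,"dy":0,"dz":0,"ax":0,"ay":0,"az":2},{"dx":0,"dy":0,"dz":0,"ax":0,"ay":0,"az":4},{"dx":0,"dy":0,"dz":0,"ax":0,"ay":0,"az":4},{"dx":0,"dy":0,"dz":0,"ax":0,"ay":0,"az":4},{"dx":0,"dy":0,"dz":0,"ax":0,"ay":0,"az":4},{"dx":0,"dy":0,"dz":0,"ax":0,"ay":0,"az":2}]}}

```text
time: 14.9
tcp_pos: [0.4782, 0.1103, 0.0713]
eef_rot: [-3.142, 0.001, -2.77]
contact_force: [-0.1, -1.8, 6.3]
opening: 0.0126
grip_force: 60.8
```

```bash
python3 k.py
```

```text
t 14.9 q6 -1.767 psi -158.7 p [0.4782 0.1103 0.0713] F [-0.1 -1.8  6.3] T [-0.151  0.134  0.119] tau6 0.002 op 0.0126 60.788007974624634
```

>>> {"name": "play_rows", "arguments": {"motion": [{"dx":0,"dy":0,"dz":0,"ax":0,"ay":0,"az":2},{"dx":0,"dy":0,"dz":0,"ax":0,"ay":0,"az":4},{"dx":0,"dy":0,"dz":0,"ax":0,"ay":0,"az":4},{"dx":0,"dy":0,"dz":0,"ax":0,"ay":0,"az":4},{"dx":0,"dy":0,"dz":0,"ax":0,"ay":0,"az":4},{"dx":0,"dy":0,"dz":0,"ax":0,"ay":0,"az":2}]}}

```text
time: 15.4
tcp_pos: [0.4781, 0.1104, 0.0713]
eef_rot: [3.141, 0.001, -3.118]
contact_force: [-0.6, 0.2, 5.7]
opening: 0.0127
grip_force: 60.8
```

```bash
python3 k.py
```

```text
t 15.4 q6 -1.418 psi -178.7 p [0.4781 0.1104 0.0713] F [-0.6  0.2  5.7] T [-0.068  0.111  0.287] tau6 0.127 op 0.0127 60.79920530319214
```

>>> {"name": "play_rows", "arguments": {"motion": [{"dx":0,"dy":0,"dz":0,"ax":0,"ay":0,"az":2},{"dx":0,"dy":0,"dz":0,"ax":0,"ay":0,"az":3},{"dx":0,"dy":0,"dz":0,"ax":0,"ay":0,"az":3},{"dx":0,"dy":0,"dz":0,"ax":0,"ay":0,"az":2}]}}

```text
time: 15.73
tcp_pos: [0.4782, 0.1105, 0.0713]
eef_rot: [3.141, 0.001, 2.991]
contact_force: [-0.7, -0.3, 5.5]
opening: 0.0129
grip_force: 60.8
```

```bash
python3 k.py
```

```text
t 15.73 q6 -1.244 psi 171.4 p [0.4782 0.1105 0.0713] F [-0.7 -0.3  5.5] T [-0.052  0.087  0.253] tau6 -0.036 op 0.0129 60.792685747146606
```

>>> {"name": "play_rows", "arguments": {"motion": [{"dx":0,"dy":0,"dz":0,"ax":0,"ay":0,"az":2},{"dx":0,"dy":0,"dz":0,"ax":0,"ay":0,"az":3},{"dx":0,"dy":0,"dz":0,"ax":0,"ay":0,"az":3},{"dx":0,"dy":0,"dz":0,"ax":0,"ay":0,"az":2}]}}

```text
time: 16.07
tcp_pos: [0.4782, 0.1106, 0.0713]
eef_rot: [3.141, 0.0, 2.817]
contact_force: [0.2, 0.2, 5.3]
opening: 0.0124
grip_force: 60.8
```

```bash
python3 k.py
```

```text
t 16.07 q6 -1.07 psi 161.4 p [0.4782 0.1106 0.0713] F [0.2 0.2 5.3] T [-0.006  0.12   0.228] tau6 -0.032 op 0.0124 60.782761573791504
```

>>> {"name": "play_rows", "arguments": {"motion": [{"dx":0,"dy":0,"dz":0,"ax":0,"ay":0,"az":2},{"dx":0,"dy":0,"dz":0,"ax":0,"ay":0,"az":2},{"dx":0,"dy":0,"dz":0,"ax":0,"ay":0,"az":2}]}}

```text
time: 16.32
tcp_pos: [0.4782, 0.1106, 0.0713]
eef_rot: [3.141, 0.0, 2.713]
contact_force: [-0.9, 0.3, 5.6]
opening: 0.0126
grip_force: 60.8
```

```bash
python3 k.py
```

```text
t 16.32 q6 -0.966 psi 155.4 p [0.4782 0.1106 0.0713] F [-0.9  0.3  5.6] T [0.044 0.105 0.259] tau6 -0.193 op 0.0126 60.77410697937012
```

>>> {"name": "play_rows", "arguments": {"motion": [{"dx":0,"dy":0,"dz":0,"ax":0,"ay":0,"az":2},{"dx":0,"dy":0,"dz":0,"ax":0,"ay":0,"az":2},{"dx":0,"dy":0,"dz":0,"ax":0,"ay":0,"az":2}]}}

```text
time: 16.57
tcp_pos: [0.4782, 0.1106, 0.0713]
eef_rot: [3.141, 0.0, 2.608]
contact_force: [-0.6, 0.9, 6.0]
opening: 0.013
grip_force: 60.8
```

```bash
python3 k.py
```

```text
t 16.57 q6 -0.861 psi 149.4 p [0.4782 0.1106 0.0713] F [-0.6  0.9  6. ] T [0.024 0.069 0.203] tau6 -0.193 op 0.013 60.7645046710968
```

>>> {"name": "play_rows", "arguments": {"motion": [{"dx":0,"dy":0,"dz":0,"ax":0,"ay":0,"az":2},{"dx":0,"dy":0,"dz":0,"ax":0,"ay":0,"az":2},{"dx":0,"dy":0,"dz":0,"ax":0,"ay":0,"az":2}]}}

```text
time: 16.82
tcp_pos: [0.4782, 0.1106, 0.0713]
eef_rot: [3.141, 0.0, 2.503]
contact_force: [-0.8, -0.1, 4.9]
opening: 0.0127
grip_force: 60.8
```

```bash
python3 k.py
```

```text
t 16.82 q6 -0.757 psi 143.4 p [0.4782 0.1106 0.0713] F [-0.8 -0.1  4.9] T [0.072 0.051 0.216] tau6 -0.193 op 0.0127 60.75400471687317
```

>>> {"name": "play_rows", "arguments": {"motion": [{"dx":0,"dy":0,"dz":0,"ax":0,"ay":0,"az":2},{"dx":0,"dy":0,"dz":0,"ax":0,"ay":0,"az":2},{"dx":0,"dy":0,"dz":0,"ax":0,"ay":0,"az":2}]}}

```text
time: 17.07
tcp_pos: [0.4783, 0.1107, 0.0713]
eef_rot: [3.14, 0.0, 2.398]
contact_force: [0.5, 0.5, 5.0]
opening: 0.0129
grip_force: 60.7
```

```bash
python3 k.py
```

```text
t 17.07 q6 -0.652 psi 137.4 p [0.4783 0.1107 0.0713] F [0.5 0.5 5. ] T [0.098 0.07  0.232] tau6 -0.193 op 0.0129 60.741612911224365
```

>>> {"name": "play_rows", "arguments": {"motion": [{"dx":0,"dy":0,"dz":0,"ax":0,"ay":0,"az":2},{"dx":0,"dy":0,"dz":0,"ax":0,"ay":0,"az":2},{"dx":0,"dy":0,"dz":0,"ax":0,"ay":0,"az":2}]}}

```text
time: 17.32
tcp_pos: [0.4783, 0.1107, 0.0713]
eef_rot: [3.14, 0.0, 2.294]
contact_force: [-0.1, 0.9, 6.0]
opening: 0.0128
grip_force: 60.7
```

```bash
python3 k.py
```

```text
t 17.32 q6 -0.547 psi 131.4 p [0.4783 0.1107 0.0713] F [-0.1  0.9  6. ] T [0.158 0.065 0.263] tau6 -0.193 op 0.0128 60.729124546051025
```

>>> {"name": "play_rows", "arguments": {"motion": [{"dx":0,"dy":0,"dz":0,"ax":0,"ay":0,"az":2},{"dx":0,"dy":0,"dz":0,"ax":0,"ay":0,"az":2},{"dx":0,"dy":0,"dz":0,"ax":0,"ay":0,"az":2}]}}

```text
time: 17.57
tcp_pos: [0.4783, 0.1107, 0.0713]
eef_rot: [3.14, -0.0, 2.189]
contact_force: [0.4, 0.5, 3.6]
opening: 0.0125
grip_force: 60.7
```

```bash
python3 k.py
```

```text
t 17.57 q6 -0.442 psi 125.4 p [0.4783 0.1107 0.0713] F [0.4 0.5 3.6] T [0.091 0.061 0.248] tau6 -0.192 op 0.0125 60.72119951248169
```

>>> {"name": "play_rows", "arguments": {"motion": [{"dx":0,"dy":0,"dz":0,"ax":0,"ay":0,"az":2},{"dx":0,"dy":0,"dz":0,"ax":0,"ay":0,"az":2},{"dx":0,"dy":0,"dz":0,"ax":0,"ay":0,"az":2}]}}

```text
time: 17.82
tcp_pos: [0.4784, 0.1107, 0.0713]
eef_rot: [3.14, -0.0, 2.085]
contact_force: [-0.4, 0.6, 5.0]
opening: 0.0131
grip_force: 60.8
```

```bash
python3 k.py
```

```text
t 17.82 q6 -0.338 psi 119.4 p [0.4784 0.1107 0.0713] F [-0.4  0.6  5. ] T [ 0.136 -0.02   0.31 ] tau6 -0.065 op 0.0131 60.79018592834473
```

>>> {"name": "play_rows", "arguments": {"motion": [{"dx":0,"dy":0,"dz":0,"ax":0,"ay":0,"az":2},{"dx":0,"dy":0,"dz":0,"ax":0,"ay":0,"az":2},{"dx":0,"dy":0,"dz":0,"ax":0,"ay":0,"az":2}]}}

```text
time: 18.07
tcp_pos: [0.4784, 0.1107, 0.0713]
eef_rot: [3.14, -0.0, 1.98]
contact_force: [0.2, 0.6, 4.4]
opening: 0.0123
grip_force: 60.7
```

```bash
python3 k.py
```

```text
t 18.07 q6 -0.233 psi 113.4 p [0.4784 0.1107 0.0713] F [0.2 0.6 4.4] T [ 0.085 -0.002  0.327] tau6 -0.08 op 0.0123 60.70360064506531
```

>>> {"name": "play_rows", "arguments": {"motion": [{"dx":0,"dy":0,"dz":0,"ax":0,"ay":0,"az":1},{"dx":0,"dy":0,"dz":0,"ax":0,"ay":0,"az":1}]}}

```text
time: 18.23
tcp_pos: [0.4784, 0.1107, 0.0713]
eef_rot: [3.14, -0.0, 1.946]
contact_force: [-0.2, 1.3, 3.7]
opening: 0.0132
grip_force: 60.7
```

```bash
python3 k.py
```

```text
t 18.23 q6 -0.199 psi 111.5 p [0.4784 0.1107 0.0713] F [-0.2  1.3  3.7] T [0.25  0.    0.327] tau6 0.108 op 0.0132 60.66152215003967
```

>>> {"name": "play_rows", "arguments": {"motion": [{"dx":0,"dy":0,"dz":0,"ax":0,"ay":0,"az":1},{"dx":0,"dy":0,"dz":0,"ax":0,"ay":0,"az":1}]}}

```text
time: 18.4
tcp_pos: [0.4784, 0.1107, 0.0713]
eef_rot: [3.14, -0.0, 1.91]
contact_force: [0.3, 0.8, 5.5]
opening: 0.0131
grip_force: 60.8
```

```bash
python3 k.py
```

```text
t 18.4 q6 -0.164 psi 109.5 p [0.4784 0.1107 0.0713] F [0.3 0.8 5.5] T [ 0.3   -0.016  0.316] tau6 0.058 op 0.0131 60.75005292892456
```

>>> {"name": "play_rows", "arguments": {"motion": [{"dx":0,"dy":0,"dz":0,"ax":0,"ay":0,"az":1},{"dx":0,"dy":0,"dz":0,"ax":0,"ay":0,"az":1}]}}

```text
time: 18.57
tcp_pos: [0.4784, 0.1107, 0.0713]
eef_rot: [3.14, -0.001, 1.876]
contact_force: [0.2, 0.3, 5.4]
opening: 0.0127
grip_force: 60.8
```

```bash
python3 k.py
```

```text
t 18.57 q6 -0.129 psi 107.5 p [0.4784 0.1107 0.0713] F [0.2 0.3 5.4] T [ 0.292 -0.015  0.277] tau6 0.057 op 0.0127 60.801533460617065
```

>>> {"name": "play_rows", "arguments": {"motion": [{"dx":0,"dy":0,"dz":0,"ax":0,"ay":0,"az":1},{"dx":0,"dy":0,"dz":0,"ax":0,"ay":0,"az":1}]}}

```text
time: 18.73
tcp_pos: [0.4784, 0.1107, 0.0713]
eef_rot: [3.14, -0.001, 1.841]
contact_force: [0.5, 1.9, 5.5]
opening: 0.0125
grip_force: 60.7
```

```bash
python3 k.py
```

```text
t 18.73 q6 -0.094 psi 105.5 p [0.4784 0.1107 0.0713] F [0.5 1.9 5.5] T [ 0.269 -0.058  0.283] tau6 0.069 op 0.0125 60.704476833343506
```

Readings hover around 0.28–0.33 with ±0.03 noise, so I average at rest using several fresh readings.

```bash
cat > m.py <<'E'
from h import *
T=[];J=[]
for i in range(10):
    cams.grab_frame("side");s=telemetry.read_state();T.append(s["torque"]);J.append(s["tau"][5])
print("t",s["time"],"q6",s["q"][5].round(4),"T",np.mean(T,0).round(3),"sd",np.std(T,0).round(3),"tau6",np.mean(J).round(3),np.std(J).round(3))
E
python3 m.py
```

```text
t 19.2333 q6 -0.095 T [ 0.267 -0.025  0.28 ] sd [0.011 0.031 0.031] tau6 0.302 0.038
```

>>> {"name": "play_rows", "arguments": {"motion": [{"dx":0,"dy":0,"dz":0,"ax":0,"ay":0,"az":1},{"dx":0,"dy":0,"dz":0,"ax":0,"ay":0,"az":1}]}}

```text
time: 19.4
tcp_pos: [0.4784, 0.1107, 0.0713]
eef_rot: [3.14, -0.001, 1.806]
contact_force: [-0.1, 1.4, 6.2]
opening: 0.0129
grip_force: 60.8
```

```bash
python3 m.py
```

```text
t 19.9 q6 -0.0601 T [ 0.283 -0.067  0.311] sd [0.027 0.021 0.03 ] tau6 0.318 0.038
```

```bash
sed -i 's/range(10)/range(16)/' m.py; python3 m.py
```

```text
t 20.7 q6 -0.0601 T [ 0.276 -0.047  0.286] sd [0.027 0.022 0.041] tau6 0.297 0.0
```

>>> {"name": "play_rows", "arguments": {"motion": [{"dx":0,"dy":0,"dz":0,"ax":0,"ay":0,"az":1},{"dx":0,"dy":0,"dz":0,"ax":0,"ay":0,"az":1}]}}

```text
time: 20.87
tcp_pos: [0.4784, 0.1107, 0.0713]
eef_rot: [3.14, -0.001, 1.771]
contact_force: [0.0, 1.8, 4.8]
opening: 0.0129
grip_force: 60.8
```

```bash
python3 m.py
```

```text
t 21.6667 q6 -0.0253 T [ 0.267 -0.072  0.33 ] sd [0.034 0.025 0.028] tau6 0.349 0.031
```

```bash
cat > m.py <<'E'
from h import *
J=[];T=[]
for i in range(8):
    cams.grab_frame("side");s=telemetry.read_state();J.append(s["tau"][5]);T.append(s["torque"][2])
print("t",s["time"],"q6",s["q"][5].round(4),"Tz",np.mean(T).round(3),"tau6",np.round(J,3))
E
python3 m.py
```

```text
t 22.0667 q6 -0.0252 Tz 0.338 tau6 [0.337 0.337 0.337 0.337 0.337 0.337 0.337 0.337]
```

>>> {"name": "play_rows", "arguments": {"motion": [{"dx":0,"dy":0,"dz":0,"ax":0,"ay":0,"az":0.8},{"dx":0,"dy":0,"dz":0,"ax":0,"ay":0,"az":0.8}]}}

```text
time: 22.23
tcp_pos: [0.4785, 0.1107, 0.0713]
eef_rot: [3.14, -0.001, 1.743]
contact_force: [1.3, 2.6, 5.1]
opening: 0.0127
grip_force: 60.8
```

```bash
python3 m.py
```

```text
t 22.6333 q6 0.0026 Tz 0.372 tau6 [0.401 0.469 0.396 0.375 0.371 0.37  0.37  0.37 ]
```

Load against q6 was:
- 0.24 up to -0.44.
- About 0.35–0.37 at -0.34 to -0.23.
- A fall to about 0.275 at -0.13.
- Now rising again, to 0.37 at 0.00.

That peak and drop is the click, and the new rise is the lock starting, so I stop here. I let go and lift.

>>> {"name": "play_rows", "arguments": {"motion": [{"dx":0,"dy":0,"dz":0,"ax":0,"ay":0,"az":-1.5},{"dx":0,"dy":0,"dz":0,"ax":0,"ay":0,"az":-1.5},{"dx":0,"dy":0,"dz":0,"ax":0,"ay":0,"az":-1.5},{"dx":0,"dy":0,"dz":0,"ax":0,"ay":0,"az":-1.5},{"dx":0,"dy":0,"dz":0,"ax":0,"ay":0,"az":0}]}}

```text
time: 23.05
tcp_pos: [0.4784, 0.1107, 0.0713]
eef_rot: [3.14, -0.001, 1.849]
contact_force: [-0.2, 1.3, 5.0]
opening: 0.0128
grip_force: 60.7
```

```bash
python3 m.py
```

```text
t 23.45 q6 -0.1018 Tz 0.187 tau6 [0.093 0.156 0.169 0.172 0.172 0.172 0.173 0.173]
```

>>> {"name": "play_rows", "arguments": {"motion": [{"dx":0,"dy":0,"dz":0,"ax":0,"ay":0,"az":0},{"dx":0,"dy":0,"dz":0,"ax":0,"ay":0,"az":0},{"dx":0,"dy":0,"dz":0,"ax":0,"ay":0,"az":0},{"dx":0,"dy":0,"dz":0,"ax":0,"ay":0,"az":0},{"dx":0,"dy":0,"dz":0,"ax":0,"ay":0,"az":0},{"dx":0,"dy":0,"dz":0,"ax":0,"ay":0,"az":0},{"dx":0,"dy":0,"dz":0,"ax":0,"ay":0,"az":0},{"dx":0,"dy":0,"dz":0,"ax":0,"ay":0,"az":0}], "fingers": -1}}

```text
time: 24.12
tcp_pos: [0.4779, 0.1102, 0.0708]
eef_rot: [-3.142, 0.0, 1.848]
contact_force: [0.4, 0.4, 0.2]
opening: 0.0851
grip_force: 0.0
```

>>> {"name": "play_rows", "arguments": {"motion": [{"dx":0,"dy":0,"dz":-10,"ax":0,"ay":0,"az":0},{"dx":0,"dy":0,"dz":-25,"ax":0,"ay":0,"az":0},{"dx":0,"dy":0,"dz":-30,"ax":0,"ay":0,"az":0},{"dx":0,"dy":0,"dz":-30,"ax":0,"ay":0,"az":0},{"dx":0,"dy":0,"dz":-25,"ax":0,"ay":0,"az":0},{"dx":0,"dy":0,"dz":-10,"ax":0,"ay":0,"az":0},{"dx":0,"dy":0,"dz":0,"ax":0,"ay":0,"az":0},{"dx":0,"dy":0,"dz":0,"ax":0,"ay":0,"az":0}]}}

```text
time: 24.78
tcp_pos: [0.4779, 0.1102, 0.201]
eef_rot: [3.141, 0.0, 1.848]
contact_force: [-0.5, 0.9, -0.6]
opening: 0.0853
grip_force: 0.0
```

```bash
python3 k.py; python3 -c "
from h import *
crop('side',285,140,80,70,9,'pics/z.png')"
```

```text
t 24.78 q6 -0.102 psi 105.9 p [0.4779 0.1102 0.201 ] F [-0.5  0.9 -0.6] T [-0.039 -0.017 -0.037] tau6 0.0 op 0.0853 0.0
```

View pics/z.png

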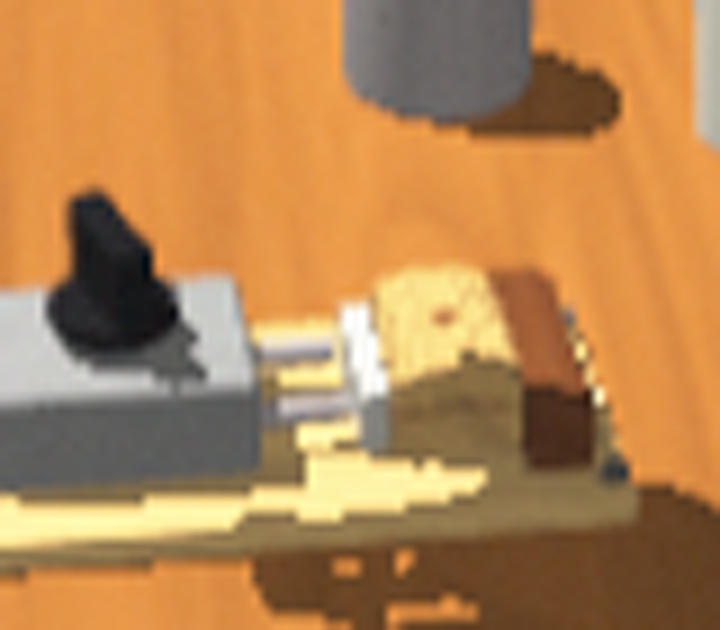

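The final picture shows the box held flat, with the jaw at (370,375) tight against its side and the fence at (520,380) tight against the other. The gripper is open and clear. I hand the job in.

```bash
python3 -c "
from rig import job_done
print(job_done())"
```

```text
the job is handed in; nothing more can be done
None
```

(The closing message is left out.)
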